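# Take the snap-fit bay cover off the lens meter

### The arm

A 7-joint arm with a two-finger parallel gripper is mounted at the origin on the work surface. World frame = base frame: x ahead of the robot, y to its left, z up, the work surface at z = 0. Lengths are in m, angles in rad, forces in N, time in s.
With the tool pointing down it reaches from about 0.425 to 1.025 m from the base axis. Payload 3.6 kg.
Tool frame: the origin (TCP) lies at the very end of the fingers, on their centre line; the grasp point (between the pads) lies r.grip_point_offset behind it (r.grip_point_offset is the distance from the TCP to the grasp point, in m); z points along the fingers, y is the line along which they close (so a half turn about z gives the same grasp; the last joint's range is limited). The gripper opens to 85 mm and grips with 20 to 120 N. Pads are 22 mm wide; open, the fingers measure 114 mm over their backs; the gripper's body (76 mm by 85 mm) begins 54 mm behind the grasp point. The pads swing forward as they close: fully open they stand 13 mm farther back than shut.
Start: joints at [1.145, 0.591, 0.048, 1.609, -0.033, 0.943, -0.034], TCP at [0.237, -0.685, 0.231] pointing down, gripper open.
Joint ranges: [-2.69, 2.69], [-0.47, 2.24], [-1.27, 1.36], [0.19, 2.51], [-1.53, 4.68], [0.08, 2.07], [-3.09, 3.09]. Speed limits (rad/s): [2.57, 2.57, 3.14, 3.14, 3.14, 3.14, 3.14].

### API

Orientations are given as a unit quaternion [w, x, y, z].
In Python, from plant import status, viewer, r gives the robot as it stands. The module is installed in compiled form; this text tells all that it offers.
- The arm moves only by the tool jog_arm, never from a script. Its argument "rows" is a list that holds one entry, the list of rows, each a list of 7 numbers: the closure, from 0 (fully open) to 1 (shut), then the shift along the world's x, y, z in mm, then the turn, a rotation vector about the world's x, y, z in rad. In form: [[[claw, tx, ty, tz, rx, ry, rz], ...]]. A call has 1 to 8 rows; each row is the pose to reach, as a shift and turn from the pose commanded when the call began; what a row does not reach only later rows make up. A row lasts 1/8 s, in which the tool goes at most 62.5 mm and 10.7 degrees, less where a joint would pass 70% of its speed; a pose out of reach is approached as far as the arm can. A call with a gripper value outside its range is refused whole. The fingers move at their own pace and stop on an object; "grip_force" is the grip in N (left out, the last holds). Time passes only in rows, so rows that repeat a pose let the fingers close. It gives the time, the measured TCP pose, the force, the opening and the grip force at its end, in the units of the state.
- status.get_state(): the state, without advancing time (a new reading comes with each control period).
- viewer.get_image(name): name is "side" or "top" or "wrist"; returns a dict with "frame" (384x512x3 uint8, red, green, blue), "range_z" (384x512 float32, m along the optical axis (not along the pixel's ray), 0 where there is no reading), "K" (3x3 intrinsics, pixels), "dist" ([k1, k2, p1, p2, k3] as OpenCV has them; the pictures are not rectified), "origin" and "orientation" of the camera in the world. Camera axes: x right, y down, z forward; pixel columns grow to the right and rows downward; lengths in m; the calibration is good to about 2 mm. A picture is of the moment at which its call begins.
- r.sign_off(): hands the job in; it is judged then, once.
The state is a dict: "t": time; "qpos": joint angles; "joint_velocities": joint speeds; "effort": joint torques, N m; "ee_pos": TCP position; "tcp_rot": TCP orientation; "contact_force": force on the tool from outside, world axes, zero at the start; "wrist_torque": the same for the moment, N m; "opening": opening from 0.0 (shut) to 1.0 (fully open); "grip_force": force on a finger pad.
Only numpy, scipy, OpenCV 4.12 (cv2) and the standard library are available. Lean on these libraries where they do the work, as an engineer would, in place of code of your own. Each camera call takes 0.05 s, during which the arm holds its last target. There are 200 camera calls.

### The job

Take the grey snap-fit cover off the battery bay on top of the white lens meter: squeeze its two side tabs together and, keeping them squeezed, slide the cover back, away from the display, until you feel it meet the springy stop, then lift it straight off, level. Set it gently, right way up, flat in the steel parts tray and let go. Do not force anything: the tabs and the catches are thin plastic, and the other things on the bench stay where they are.

Things in the scene. Friction and masses are not known exactly. Their poses are not given: they have to be found in the camera images.
- meter: White bench lens meter, 200 (x) x 150 (y) x 60 mm high, fixed to the bench. Origin: centre of its underside; z up. Its +x points to its back (vents); the flat black display lies on its top at the -x end. Its top is flat (nothing stands above it but the cover) and the battery bay opens in it. Position and yaw vary.
- bay (a point): Centre of the bay on the meter's top surface, 60 mm above the meter's origin, axes as the meter's. With the cover shut, cover's origin lies here to within 1 mm. The mouth of the bay is 44 mm wide (y) under a 5 mm thick top plate.
- cover: Grey plastic cover, 104 mm (x, from -46 to +58) x 60 mm (y), 70 g; plate from z = 0 to 4 mm on the meter's top. Origin: midway between its tabs at the plate's underside; x to the meter's back, z up. An 18 mm high spine stands between the tabs. Shut, it has 1.5 mm play. The tabs' hooks stop it lifting and sliding until both are pressed in. Keep the load between it and the meter below 20 N.
- tongue (a point): Tip of the cover's tongue, (-43, 0, -12) mm in its frame. Shut, it reaches under a hidden catch plate, set differently on each meter. With the tabs kept squeezed the cover must be slid in +x until it meets a sprung stop (after 8 to 22 mm, not measurable, only felt: from 2 N, +3 N per mm). The tongue is out 1 mm before the stop; 2 mm past first touch the stop is hard.
- feet (a point): Point at (0, 0, -14) mm in the cover's frame, level with the lowest ends of its skirts and hooks: the feet it stands on when set down (origin then 14 mm above the floor). Keep the tabs squeezed until these are out of the bay, 20 mm up, and the cover level (within 0.08 rad): levering it out crooked breaks the tongue.
- tab_left: The cover's +y tab: upright sprung plate 22 mm wide (x), from 5 to 28 mm above the meter's top. Origin: centre of its outer face, (0, +26, +16) mm in the cover's frame at rest; axes as the cover's. It slides in towards -y: gives way at 4 N, its hook lets go after 3 mm (8.5 N; more if the squeeze is off-centre), it bottoms after 6 mm at 13 N. More than 25 N breaks it.
- tab_right: The same tab at the cover's -y side, origin at (0, -26, +16) mm in the cover's frame at rest; it slides in towards +y. Same springs and limit. The two outer faces are 52 mm apart at rest, 40 mm when bottomed.
- tray: Shallow open steel parts tray, 170 (x) x 190 (y) x 20 mm high, 5 mm walls and floor, fixed. Origin: centre of its underside, z up. The inner floor is 5 mm above the origin. It lies to one side of the robot and the meter to the other; which is which varies.
- spray: Small lens-spray bottle, 48 mm across, 100 mm high, standing just beyond the work. Origin: underside centre. A bystander.
- case: Black spectacle case, 160 x 60 x 42 mm, lying beside the work. Origin: underside centre. A bystander.
- driver: Screwdriver 150 mm long lying on the bench beside the work, handle to -x. A bystander.

How it is judged:
On the way, in this order (a step that is already met when the one before it is completed fails the run):
1. both tabs are pressed in while the cover is still on the meter (y of tab_left in the frame of cover below 0.0235 m and y of tab_right in the frame of cover above -0.0235 m and distance between cover and bay below 0.008 m), for 0.1 s.
2. the cover has been slid back on the meter (x of cover in the frame of bay between 0.0065 and 0.028 m and z of cover in the frame of bay between -0.003 and 0.006 m).
3. the cover is lifted clear of the bay (z of cover in the frame of bay above 0.025 m), for 0.1 s.
At the end, for the whole second after the job is handed in: The cover stands on its feet, right way up (within 0.1 rad), on the floor of the tray: its origin 16 to 22 mm above the tray's underside and within 70 mm (x) and 80 mm (y) of the tray's centre, at rest and released (x of cover in the frame of tray between -0.07 and 0.07 m and y of cover in the frame of tray between -0.08 and 0.08 m and z of cover in the frame of tray between 0.016 and 0.022 m and angle between cover's own z axis and vertical below 0.1 rad and linear speed of cover below 0.02 m/s and contact force between the fingers and cover below 0.1 N); the robot touches nothing.
It fails at once if a tab is squeezed with more than 25 N (contact force between the fingers and tab_left above 25 N or contact force between the fingers and tab_right above 25 N).
It fails at once if the cover is pulled, pushed or jammed against the meter with more than 20 N (contact force between cover and meter above 20 N).
It fails at once if the cover is levered crooked (over 0.08 rad) while its feet are still in the bay (angle between cover's own z axis and vertical above 0.08 rad and horizontal distance between cover and bay below 0.04 m and z of cover in the frame of bay below 0.015 m).
It fails at once if the cover is put down in the tray with more than 40 N, or dropped (contact force between cover and tray above 40 N).
It fails at once if a bystander is moved by more than 20 mm (distance of any of spray, case, driver from where it was at the start of the episode above 0.02 m).
It also fails if it takes over 48 s, if anything falls off the work surface, if the arm or the gripper's body presses on something with over 40 N, if the wrist force passes 120 N, or if a joint passes its speed limit or range.

## Working session

There is one attempt and no reset: what is moved stays moved. The work goes in short steps, Python scripts to look and compute and a tool call to move; the robot and the scene stay as the last step left them, time stands still between calls to the robot, and variables do not carry over. Pictures are saved under pics/ and viewed, at most 10 in all, crops included, and the job is handed in when it is done.

Besides the shell and the picture viewer there is one more tool, called after "Emit:" as name([rows], argument=value, ...), one row to a line, values as JSON. jog_arm: Moves the arm, as the interface text tells. Its arguments: {"type":"object","properties":{"rows":{"type":"array","items":{"type":"array","items":{"type":"array","items":{"type":"number"}}}},"grip_force":{"type":"number"}},"required":["rows"]}

```bash
mkdir -p pics
cat > h.py <<'E'
import numpy as np, cv2
from scipy.spatial.transform import Rotation as R
def rot(im):
    q=im["orientation"]; return R.from_quat([q[1],q[2],q[3],q[0]]).as_matrix()
def cloud(im):
    h,w=im["range_z"].shape
    u,v=np.meshgrid(np.arange(w),np.arange(h))
    p=cv2.undistortPoints(np.stack([u,v],-1).reshape(-1,1,2).astype(float),im["K"],np.array(im["dist"])).reshape(h,w,2)
    z=im["range_z"]; c=np.dstack([p[...,0]*z,p[...,1]*z,z])
    return c@rot(im).T+np.array(im["origin"])
E
python3 - <<'E'
from plant import status,viewer,r
from h import *
s=status.get_state(); print(s, r.grip_point_offset)
ims=[viewer.get_image(n) for n in("top","side")]
for n,im in zip(("top","side"),ims):
    cv2.imwrite(f"pics/{n}0.png",im["frame"][...,::-1]); print(n,im["origin"],rot(im).round(3).tolist(),im["K"][0][0])
    np.savez(f"{n}0.npz",f=im["frame"],c=cloud(im))
E
```

```text
{'t': 0.0, 'qpos': array([ 1.14449056,  0.59213098,  0.04830916,  1.60984989, -0.03328822,
        0.94269193, -0.03372223]), 'joint_velocities': array([ 0.00051218,  0.00066809, -0.00071834,  0.00149846,  0.0016869 ,
        0.00156776,  0.00043307]), 'effort': array([ 3.75172676e-04, -5.48688805e+01,  1.54666565e+00, -1.98123264e+01,
        9.33960022e-03,  8.81527812e-03,  1.65199378e-05]), 'ee_pos': array([ 0.23657759, -0.68442645,  0.23012231]), 'tcp_rot': array([-1.10786608e-03,  9.86181618e-01,  1.65663884e-01, -2.58918980e-04]), 'contact_force': array([-0.45338806,  0.173061  , -0.64721315]), 'wrist_torque': array([0.00631207, 0.03176883, 0.03144717]), 'grip_force': 0.0, 'opening': 1.0008609580000811} 0.0187
top [ 0.51133991 -0.0054611   1.39280785] [[0.003, -0.999, 0.047], [-1.0, -0.004, -0.009], [0.009, -0.047, -0.999]] 390.4242580712502
side [ 0.19232179 -1.10942533  1.11723341] [[0.941, -0.23, 0.25], [-0.34, -0.618, 0.709], [-0.008, -0.751, -0.66]] 470.78073076980735
```

View pics/top0.png

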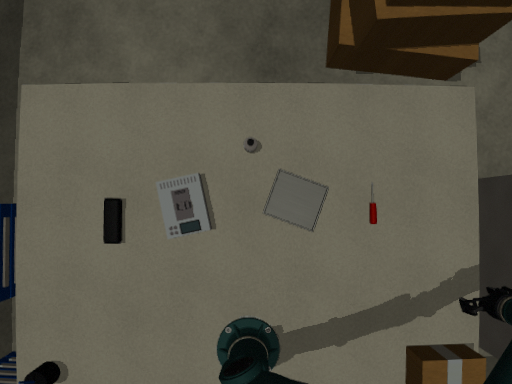

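View pics/side0.png

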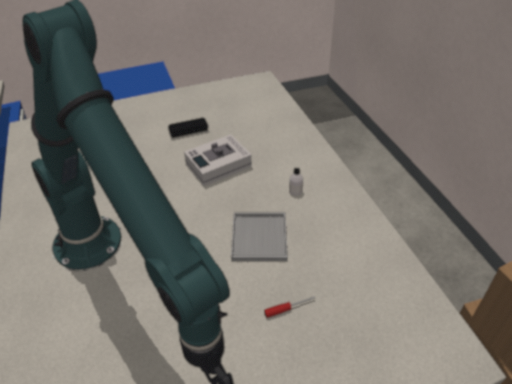

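The top view shows the meter at about (184,205) with the cover at about (183,204), the tray at (296,199), the spray at (251,145), the case at (113,220) and the driver at (373,205). In the side view the tabs and spine stand up at about (218,149).

Run:
```python
from h import *
d=np.load("top0.npz");c=d["c"];f=d["f"]
z=c[...,2]
def rect(m,name):
    p=c[m][:,:2]; r=cv2.minAreaRect((p*1000).astype(np.float32)); print(name,m.sum(),np.round(r[0],1),np.round(r[1],1),round(r[2],1),"z",np.percentile(c[m][:,2],[5,50,95]).round(4))
    return r
win=np.zeros(z.shape,bool);win[160:250,145:225]=1
rect(win&(z>.045)&(z<.075),"meter top"); rect(win&(z>.07),"tall"); rect(win&(z>.0625)&(z<.07),"plate?")
win2=np.zeros(z.shape,bool);win2[160:240,255:335]=1
print("bench z",np.median(z[260:280,150:350]))
rect(win2&(z>.012)&(z<.03),"tray wall")
hsv=cv2.cvtColor(f,cv2.COLOR_RGB2HSV)
print("tray v",f[199,296],"bench",f[260,250])
# fit meter edges: colour
m=win&(z>.045)
ys,xs=np.where(m); print(xs.min(),xs.max(),ys.min(),ys.max())
# plate by colour
g=f.max(2).astype(int)
big=cv2.resize(f[160:250,140:230],None,fx=6,fy=6,interpolation=cv2.INTER_CUBIC); cv2.imwrite("pics/crop1.png",big[...,::-1])
p=win&(g<150)&(z>.05); print(p.sum())
for name,a in (("spray",(slice(130,160),slice(240,262))),("case",(slice(190,250),slice(98,128)))):
    mm=np.zeros(z.shape,bool);mm[a]=1; rect(mm&(z>.02),name)
ds=np.load("side0.npz");cs=ds["c"];t=(cs[...,2]>.07)&(cs[...,2]<.1);t[:,:190]=0;t[:130]=0;t[175:]=0;t[:,255:]=0
p=cs[t]; print("side tall",len(p),p.min(0).round(3),p.max(0).round(3),np.median(p,0).round(3))
mt=(cs[...,2]>.052)&(cs[...,2]<.068);mt[:,:175]=0;mt[:128]=0;mt[190:]=0;mt[:,260:]=0
q=cs[mt][:,:2]; print("side meter",cv2.minAreaRect((q*1000).astype(np.float32)))
```

```text
meter top 2423 [506.8 225.3] [197.7 148.4] 12.7 z [0.0552 0.0601 0.0657]
tall 126 [495.3 125.3] [258.8  49.6] 86.2 z [0.0727 0.0854 1.3928]
plate? 547 [507.3 224.7] [196.4 146. ] 12.4 z [0.0626 0.0639 0.0677]
bench z -0.0009739335915091019
tray wall 296 [ 526.4 -165.9] [191.8 170.1] 70.1 z [0.0133 0.0185 0.023 ]
tray v [93 92 84] bench [104 100  86]
149 224 163 249
2522
spray 171 [627.2  -4.2] [231.6  45. ] 1.0 z [0.043  0.0699 0.1009]
case 805 [454.3 252.5] [158.6 516.8] 0.4 z [0.0278 0.0405 0.0456]
side tall 97 [0.444 0.193 0.07 ] [0.557 0.253 0.093] [0.501 0.226 0.081]
side meter ((502.9845886230469, 223.02685546875), (204.48683166503906, 165.5713653564453), 13.083145141601562)
```

View pics/crop1.png

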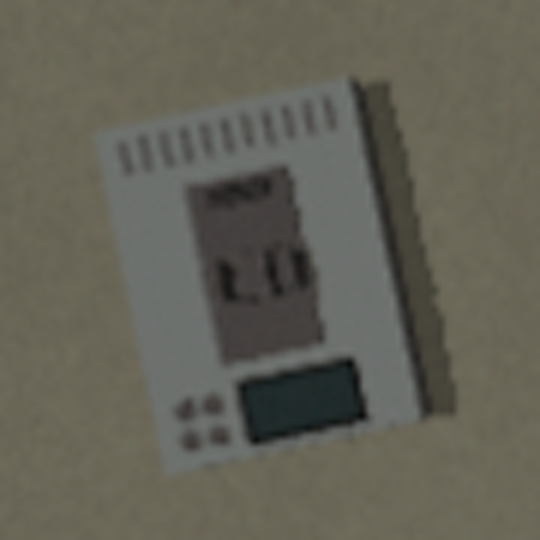

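The crop shows vents at the top-left (the meter's back, +x, yaw about +12.7°). The display is at the bottom, and the cover spans roughly (188,183) to (325,345). The sizes agree with the spec (198x148, tray 192x170), so I'm moving to a hover.

Emit:
jog_arm([
  [[0,26,54,5,0,0,0],[0,52,108,10,0,0,0],[0,78,162,15,0,0,0],[0,104,216,20,0,0,0],[0,130,270,25,0,0,0],[0,156,324,30,0,0,0],[0,182,378,35,0,0,0],[0,208,432,40,0,0,0]],
])

```text
t: 1.1
ee_pos: [0.4452, -0.2513, 0.2713]
tcp_rot: [-0.0, 0.986, 0.166, -0.0]
contact_force: [0.9, -0.3, 0.3]
opening: 0.997
grip_force: 0.0
```

Emit:
jog_arm([
  [[0,7,59,0,0,0,-0.02],[0,14,118,0,0,0,-0.04],[0,21,177,0,0,0,-0.06],[0,28,236,0,0,0,-0.08],[0,35,295,0,0,0,-0.1],[0,42,354,0,0,0,-0.11],[0,49,413,0,0,0,-0.11],[0,56,472,0,0,0,-0.11]],
])

```text
t: 2.1
ee_pos: [0.5007, 0.2204, 0.2711]
tcp_rot: [0.0, 0.994, 0.111, -0.0]
contact_force: [1.2, 0.4, 0.2]
opening: 1.003
grip_force: 0.0
```

Emit:
jog_arm([
  [[0,0,0,0,0,0,0],[0,0,0,0,0,0,0],[0,0,0,0,0,0,0]],
])

```text
t: 2.48
ee_pos: [0.5007, 0.2166, 0.271]
tcp_rot: [0.001, 0.994, 0.11, -0.0]
contact_force: [-0.6, -0.3, -0.1]
opening: 0.997
grip_force: 0.0
```

```bash
cat >> h.py <<'E'
def tool(s):
    q=s["tcp_rot"]; return R.from_quat([q[1],q[2],q[3],q[0]]).as_matrix()
E
python3 - <<'E'
from plant import status,viewer,r
from h import *
im=viewer.get_image("wrist"); c=cloud(im); cv2.imwrite("pics/w1.png",im["frame"][...,::-1]); np.savez("w1.npz",f=im["frame"],c=c)
s=status.get_state(); print(s["t"],s["ee_pos"],tool(s).round(4).tolist(),im["origin"],s["qpos"].round(2))
z=c[...,2]; print([int(((z>a)&(z<a+.004)).sum()) for a in np.arange(0,.1,.004)])
E
```

```text
2.525 [0.50084223 0.21665827 0.27108467] [[0.9759, 0.2181, -0.0005], [0.2181, -0.9759, -0.0012], [-0.0008, 0.001, -1.0]] [0.57781393 0.23361961 0.41295965] [-0.31  0.33 -0.23  1.97  0.1   0.86 -1.95]
[32028, 2074, 351, 485, 936, 330, 445, 496, 613, 1726, 4732, 194, 62, 70, 13801, 8252, 804, 36, 33, 435, 15, 364, 59, 0, 0]
```

View pics/w1.png

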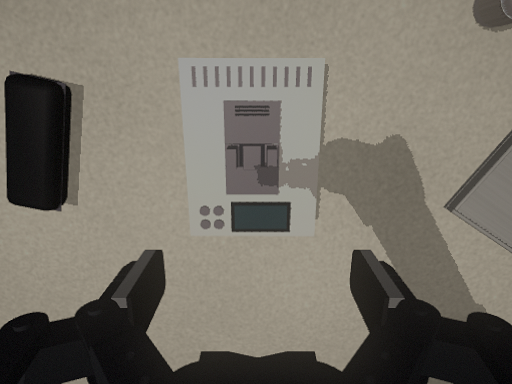

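The wrist view shows the meter upright. The cover plate spans (223..281, 100..194), the tabs are at about (232,157) and (275,157), and the spine lies between them. The display is at (260,217).

Run:
```python
from h import *
d=np.load("w1.npz");c=d["c"];f=d["f"];z=c[...,2]
w=np.zeros(z.shape,bool);w[50:240,170:335]=1
def rect(m,n):
    r=cv2.minAreaRect((c[m][:,:2]*1000).astype(np.float32));print(n,m.sum(),*[np.round(a,1) for a in r],"z",np.median(c[m][:,2]).round(4));return r
rect(w&(z>.052)&(z<.075),"meter")
# plate: colour mask, largest component
hsv=cv2.cvtColor(f,cv2.COLOR_RGB2HSV); L=f.mean(2)
print("white",f[80,260-40],"plate",f[120,235],f[180,235])
m=(w&(L<125)).astype(np.uint8);m=cv2.morphologyEx(m,cv2.MORPH_OPEN,np.ones((3,3)))
n,lab,st,ce=cv2.connectedComponentsWithStats(m)
for i in range(1,n):
    if st[i,4]>300: print(i,st[i]); rect((lab==i)&(z>.05),"comp")
inn=np.zeros(z.shape,bool);inn[98:197,222:284]=1
th=13*np.pi/180
for nm,lo,hi in (("spine",.074,.0815),("tabs",.083,.095)):
    k=inn&(z>lo)&(z<hi); p=c[k]; print(nm,k.sum(),p.min(0).round(4),p.max(0).round(4),p.mean(0).round(4)); rect(k,nm)
    v,u=np.where(k); print(u.min(),u.max(),v.min(),v.max())
    if nm=="tabs":
        for s in (u<253,u>=253): print(p[s].mean(0).round(4), s.sum(), p[s].min(0).round(4),p[s].max(0).round(4))
```

```text
meter 22905 [505.8 223.6] [200.  150.2] 12.4 z 0.0597
white [160 160 156] plate [110 102 101] [106  99  97]
1 [ 224   64  111  153 7354]
comp 6054 [521.1 203.8] [123.5 105. ] 12.2 z 0.0633
13 [ 231  202   60   30 1786]
comp 1786 [497.1 210.5] [167.4  70.5] 11.7 z 0.0605
spine 451 [0.4927 0.201  0.0751] [0.5229 0.2512 0.0797] [0.5076 0.2241 0.0773]
spine 451 [507.1 223.7] [25.2 51.5] 13.1 z 0.0773
227 276 145 168
tabs 435 [0.4905 0.1966 0.0831] [0.5228 0.2508 0.0897] [0.5071 0.2239 0.0871]
tabs 435 [506.8 223.9] [21.9 51.3] 12.8 z 0.0872
227 276 148 169
[0.5026 0.244  0.0871] 219 [0.4905 0.2372 0.0831] [0.5137 0.2508 0.0897]
[0.5116 0.2036 0.0872] 216 [0.4999 0.1966 0.0831] [0.5228 0.2105 0.0891]
```

Emit:
jog_arm([
  [[0,2,2,-40,0,0,0],[0,4,4,-80,0,0,0],[0,6,7,-120,0,0,0],[0,6,7,-150,0,0,0],[0,6,7,-165,0,0,0],[0,6,7,-165,0,0,0],[0,6,7,-165,0,0,0],[0,6,7,-165,0,0,0]],
], grip_force=20)

```text
t: 3.52
ee_pos: [0.5077, 0.2261, 0.1076]
tcp_rot: [-0.0, 0.994, 0.111, 0.001]
contact_force: [-0.1, 0.2, -0.2]
opening: 1.001
grip_force: 0.0
```

```bash
cat > look.py <<'E'
from plant import status,viewer,r
from h import *
import sys
im=viewer.get_image("wrist"); c=cloud(im); cv2.imwrite(f"pics/{sys.argv[1]}.png",im["frame"][...,::-1]); np.savez(sys.argv[1]+".npz",f=im["frame"],c=c)
s=status.get_state(); T=tool(s); print(s["t"],s["ee_pos"].round(4),T.round(4).tolist(),s["contact_force"].round(2),s["opening"],s["grip_force"])
p=(c-s["ee_pos"])@T*1000   # tool frame mm
z=c[...,2]
m=(z>.083)&(z<.095)&(abs(p[...,0])<30)&(abs(p[...,1])<40)
q=p[m]
for k in (q[:,1]<0,q[:,1]>0):
    if k.sum()>5: print("tab tool-frame",k.sum(),q[k].mean(0).round(1),np.percentile(q[k],2,axis=0).round(1),np.percentile(q[k],98,axis=0).round(1))
E
python3 look.py w2
```

```text
3.575 [0.5076 0.2261 0.1074] [[0.9753, 0.2208, 0.002], [0.2208, -0.9753, 0.001], [0.0022, -0.0005, -1.0]] [-0.03 -1.02 -1.19] 1.0019508573271816 0.0
tab tool-frame 705 [ -0.5 -18.8  20.2] [-12.1 -23.7  18.8] [  9.5 -13.9  23. ]
tab tool-frame 738 [-1.2 23.  20.3] [-12.9  18.1  19. ] [ 9.3 27.9 23.4]
```

View pics/w2.png

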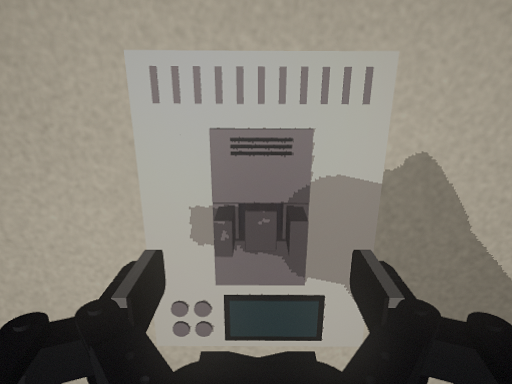

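The cover is centred at about (261,235), and the fingers' inner edges are at 164 and 351 (mid 257.5). That is about 2 mm off in y, which matches the depth data, so I'm correcting and descending.

Emit:
jog_arm([
  [[0,-1,-2.4,-15,0,0,0],[0.1,-1,-2.4,-30,0,0,0],[0.2,-1,-2.4,-38,0,0,0],[0.3,-1,-2.4,-42,0,0,0],[0.3,-1,-2.4,-42,0,0,0],[0.3,-1,-2.4,-42,0,0,0]],
])

```text
t: 4.32
ee_pos: [0.5061, 0.2235, 0.0645]
tcp_rot: [-0.0, 0.994, 0.111, 0.0]
contact_force: [0.0, 0.2, -0.3]
opening: 0.702
grip_force: 0.0
```

```bash
python3 look.py w3
```

```text
4.375 [0.5062 0.2236 0.0646] [[0.9753, 0.221, 0.0007], [0.221, -0.9753, 0.0004], [0.0008, -0.0002, -1.0]] [ 1.02 -0.64  0.22] 0.703127049559378 0.0
tab tool-frame 1846 [  2.6 -24.4 -23.2] [-10.3 -38.9 -29.7] [ 11.4 -16.  -18.8]
tab tool-frame 1840 [  2.3  24.4 -23.2] [-10.8  16.  -29.8] [ 11.4  38.9 -18.9]
```

View pics/w3.png

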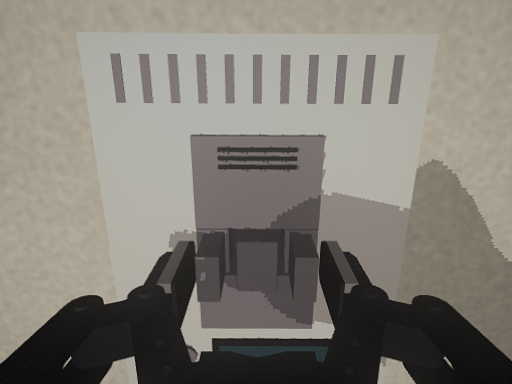

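The tabs at (210,267) and (304,267) sit symmetrically between the pads (inner edges at about 195 and 320). I'm closing gradually.

Emit:
jog_arm([
  [[0.34,0,0,0,0,0,0],[0.37,0,0,0,0,0,0],[0.39,0,0,0,0,0,0],[0.41,0,0,0,0,0,0],[0.42,0,0,0,0,0,0],[0.42,0,0,0,0,0,0]],
], grip_force=20)

```text
t: 5.12
ee_pos: [0.506, 0.2236, 0.0647]
tcp_rot: [-0.0, 0.994, 0.111, 0.0]
contact_force: [-1.5, -0.5, 6.4]
opening: 0.578
grip_force: 5.7
```

Emit:
jog_arm([
  [[0.42,0,0,0.8,0,0,0],[0.42,0,0,0.8,0,0,0]],
])

```text
t: 5.38
ee_pos: [0.5056, 0.2231, 0.0648]
tcp_rot: [0.0, 0.994, 0.111, -0.0]
contact_force: [-0.3, 0.9, -0.6]
opening: 0.583
grip_force: 5.7
```

Emit:
jog_arm([
  [[0.44,0,0,0.3,0,0,0],[0.46,0,0,0.6,0,0,0],[0.48,0,0,0.8,0,0,0],[0.48,0,0,0.8,0,0,0]],
])

```text
t: 5.88
ee_pos: [0.5058, 0.2234, 0.0658]
tcp_rot: [0.0, 0.994, 0.111, -0.0]
contact_force: [0.3, -0.3, -1.7]
opening: 0.52
grip_force: 9.4
```

Emit:
jog_arm([
  [[0.495,0,0,0.1,0,0,0],[0.505,0,0,0.2,0,0,0],[0.505,0,0,0.2,0,0,0]],
])

```text
t: 6.25
ee_pos: [0.5058, 0.2234, 0.0661]
tcp_rot: [-0.0, 0.994, 0.111, -0.0]
contact_force: [0.7, -1.4, -1.3]
opening: 0.496
grip_force: 11.0
```

```bash
python3 look.py w4
```

```text
6.3 [0.5058 0.2234 0.0661] [[0.9753, 0.221, -0.0], [0.221, -0.9753, -0.0], [-0.0, 0.0, -1.0]] [ 2.05  0.65 -2.  ] 0.5016697272477885 10.979219377040863
tab tool-frame 1758 [  3.4 -19.  -22.1] [-10.2 -33.4 -28.3] [ 11.7 -11.  -17.4]
tab tool-frame 1748 [  3.3  19.7 -22. ] [-10.2  11.7 -28.3] [ 11.6  34.1 -17.4]
```

View pics/w4.png

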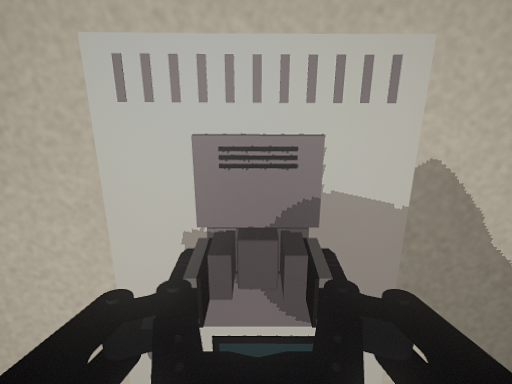

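Both tabs are in evenly (about 4.9 mm at 11 N), still symmetric about the spine in the picture. I'm sliding back along (0.976, 0.22).

Emit:
jog_arm([
  [[0.505,1,0.2,0,0,0,0],[0.505,2,0.4,0,0,0,0],[0.505,3,0.7,0,0,0,0],[0.505,3.9,0.9,0,0,0,0],[0.505,4.9,1.1,0,0,0,0],[0.505,5.9,1.3,0,0,0,0],[0.505,5.9,1.3,0,0,0,0]],
])

```text
t: 7.18
ee_pos: [0.5119, 0.2247, 0.0661]
tcp_rot: [-0.0, 0.994, 0.111, 0.0]
contact_force: [-0.4, -0.7, -1.2]
opening: 0.495
grip_force: 11.0
```

Emit:
jog_arm([
  [[0.505,1,0.2,0,0,0,0],[0.505,2,0.4,0,0,0,0],[0.505,2,0.4,0,0,0,0]],
])

```text
t: 7.55
ee_pos: [0.5139, 0.2251, 0.0661]
tcp_rot: [-0.0, 0.994, 0.111, 0.0]
contact_force: [-0.0, 0.5, -1.7]
opening: 0.498
grip_force: 11.0
```

Emit:
jog_arm([
  [[0.505,1,0.2,0,0,0,0],[0.505,1,0.2,0,0,0,0]],
])

```text
t: 7.8
ee_pos: [0.5149, 0.2253, 0.0661]
tcp_rot: [-0.0, 0.994, 0.111, 0.0]
contact_force: [0.1, -0.7, -0.3]
opening: 0.493
grip_force: 11.0
```

Emit:
jog_arm([
  [[0.505,1,0.2,0,0,0,0],[0.505,1,0.2,0,0,0,0]],
])

```text
t: 8.05
ee_pos: [0.5159, 0.2255, 0.0661]
tcp_rot: [-0.0, 0.994, 0.111, 0.0]
contact_force: [0.0, -0.0, -0.4]
opening: 0.495
grip_force: 11.0
```

Emit:
jog_arm([
  [[0.505,0.5,0.1,0,0,0,0],[0.505,0.5,0.1,0,0,0,0]],
])

```text
t: 8.3
ee_pos: [0.5163, 0.2256, 0.0661]
tcp_rot: [-0.0, 0.994, 0.111, 0.0]
contact_force: [0.3, 0.2, -1.4]
opening: 0.501
grip_force: 11.0
```

Emit:
jog_arm([
  [[0.505,0.7,0.2,0,0,0,0],[0.505,0.7,0.2,0,0,0,0]],
])

```text
t: 8.55
ee_pos: [0.517, 0.2258, 0.0661]
tcp_rot: [-0.0, 0.994, 0.111, 0.0]
contact_force: [0.7, 0.2, -0.5]
opening: 0.497
grip_force: 11.0
```

Emit:
jog_arm([
  [[0.505,0.7,0.1,0,0,0,0],[0.505,0.7,0.1,0,0,0,0]],
])

```text
t: 8.8
ee_pos: [0.5178, 0.2259, 0.0661]
tcp_rot: [-0.0, 0.994, 0.111, 0.0]
contact_force: [0.4, -0.4, -1.0]
opening: 0.499
grip_force: 11.0
```

Emit:
jog_arm([
  [[0.505,0.7,0.2,0,0,0,0],[0.505,0.7,0.2,0,0,0,0]],
])

```text
t: 9.05
ee_pos: [0.5185, 0.2261, 0.0661]
tcp_rot: [-0.0, 0.994, 0.111, 0.0]
contact_force: [-0.5, -0.0, 0.9]
opening: 0.501
grip_force: 11.0
```

Emit:
jog_arm([
  [[0.505,0.7,0.1,0,0,0,0],[0.505,0.7,0.1,0,0,0,0]],
])

```text
t: 9.3
ee_pos: [0.5191, 0.2262, 0.0661]
tcp_rot: [0.0, 0.994, 0.111, 0.0]
contact_force: [0.7, 0.3, -2.0]
opening: 0.499
grip_force: 11.0
```

```bash
python3 look.py w5
python3 - <<'E'
from h import *
# plate back edge (image top edge): rows where brightness drops in column 230..290
for n in("w4","w5"):
    f=np.load(n+".npz")["f"].mean(2)[:,225:290].mean(1); g=np.diff(f[105:146]); print(n,105+np.argmin(g), g.min().round(1))
E
```

```text
9.35 [0.5191 0.2262 0.0661] [[0.9753, 0.2209, 0.0], [0.2209, -0.9753, 0.0], [0.0, -0.0, -1.0]] [-0.16  0.19 -0.74] 0.49906658344839283 10.979442447423935
tab tool-frame 1752 [  3.5 -19.  -22. ] [-10.1 -33.4 -28.4] [ 11.7 -11.  -17.5]
tab tool-frame 1749 [  3.4  19.7 -22. ] [-10.2  11.7 -28.4] [ 11.6  34.2 -17.5]
w4 133 -52.1
w5 133 -43.0
```

The cover's back edge stays at row 133 in the wrist view, so it is moving with the fingers.

Emit:
jog_arm([
  [[0.505,0.7,0.2,0,0,0,0],[0.505,0.7,0.2,0,0,0,0]],
])

```text
t: 9.6
ee_pos: [0.5199, 0.2264, 0.0661]
tcp_rot: [-0.0, 0.994, 0.111, 0.0]
contact_force: [0.1, 0.5, -1.1]
opening: 0.497
grip_force: 11.0
```

Emit:
jog_arm([
  [[0.505,0.7,0.1,0,0,0,0],[0.505,0.7,0.1,0,0,0,0]],
])

```text
t: 9.85
ee_pos: [0.5206, 0.2265, 0.0661]
tcp_rot: [0.0, 0.994, 0.111, 0.0]
contact_force: [0.3, 0.7, -1.0]
opening: 0.498
grip_force: 11.0
```

Emit:
jog_arm([
  [[0.505,0.7,0.2,0,0,0,0],[0.505,0.7,0.2,0,0,0,0]],
])

```text
t: 10.1
ee_pos: [0.5212, 0.2267, 0.0661]
tcp_rot: [-0.0, 0.994, 0.111, 0.0]
contact_force: [-0.6, 0.1, -0.7]
opening: 0.497
grip_force: 11.0
```

Emit:
jog_arm([
  [[0.505,0.7,0.1,0,0,0,0],[0.505,0.7,0.1,0,0,0,0]],
])

```text
t: 10.35
ee_pos: [0.5219, 0.2268, 0.0661]
tcp_rot: [-0.0, 0.994, 0.111, 0.0]
contact_force: [-0.1, -0.4, -1.2]
opening: 0.498
grip_force: 11.0
```

Emit:
jog_arm([
  [[0.505,0.7,0.2,0,0,0,0],[0.505,0.7,0.2,0,0,0,0]],
])

```text
t: 10.6
ee_pos: [0.5227, 0.227, 0.0661]
tcp_rot: [-0.0, 0.994, 0.111, 0.0]
contact_force: [-0.2, 0.0, -0.5]
opening: 0.5
grip_force: 11.0
```

Emit:
jog_arm([
  [[0.505,0.7,0.1,0,0,0,0],[0.505,0.7,0.1,0,0,0,0]],
])

```text
t: 10.85
ee_pos: [0.5233, 0.2271, 0.0661]
tcp_rot: [-0.0, 0.994, 0.111, 0.0]
contact_force: [-0.1, 0.5, -1.7]
opening: 0.499
grip_force: 11.0
```

Emit:
jog_arm([
  [[0.505,0.7,0.2,0,0,0,0],[0.505,0.7,0.2,0,0,0,0]],
])

```text
t: 11.1
ee_pos: [0.524, 0.2273, 0.0661]
tcp_rot: [-0.0, 0.994, 0.111, 0.0]
contact_force: [-0.1, 0.7, -1.8]
opening: 0.498
grip_force: 11.0
```

Emit:
jog_arm([
  [[0.505,0.7,0.1,0,0,0,0],[0.505,0.7,0.1,0,0,0,0]],
])

```text
t: 11.35
ee_pos: [0.5243, 0.2273, 0.066]
tcp_rot: [0.0, 0.994, 0.111, -0.0]
contact_force: [-1.3, -0.4, 0.0]
opening: 0.498
grip_force: 11.0
```

Emit:
jog_arm([
  [[0.505,0.5,0.1,0,0,0,0],[0.505,0.5,0.1,0,0,0,0]],
])

```text
t: 11.6
ee_pos: [0.5244, 0.2273, 0.066]
tcp_rot: [0.0, 0.994, 0.111, -0.001]
contact_force: [-3.2, 0.2, 0.9]
opening: 0.493
grip_force: 11.0
```

Stop felt: 3.2 N with no further travel. I'm easing off 0.6 mm, then lifting straight up.

Emit:
jog_arm([
  [[0.505,-0.6,-0.1,0,0,0,0],[0.505,-0.6,-0.1,1,0,0,0],[0.505,-0.6,-0.1,2,0,0,0],[0.505,-0.6,-0.1,3,0,0,0],[0.505,-0.6,-0.1,3,0,0,0]],
])

```text
t: 12.22
ee_pos: [0.5244, 0.2273, 0.0691]
tcp_rot: [0.0, 0.994, 0.111, -0.0]
contact_force: [-2.0, 0.2, -1.3]
opening: 0.503
grip_force: 11.0
```

Emit:
jog_arm([
  [[0.505,-0.2,0,2,0,0,0],[0.505,-0.2,0,5,0,0,0],[0.505,-0.2,0,8,0,0,0],[0.505,-0.2,0,12,0,0,0],[0.505,-0.2,0,16,0,0,0],[0.505,-0.2,0,20,0,0,0],[0.505,-0.2,0,24,0,0,0],[0.505,-0.2,0,28,0,0,0]],
])

```text
t: 13.22
ee_pos: [0.5243, 0.2274, 0.0974]
tcp_rot: [0.0, 0.994, 0.111, -0.0]
contact_force: [-0.8, 0.1, -1.0]
opening: 0.495
grip_force: 11.0
```

Emit:
jog_arm([
  [[0.505,0,0,10,0,0,0],[0.505,0,0,30,0,0,0],[0.505,0,0,55,0,0,0],[0.505,0,0,75,0,0,0],[0.505,0,0,80,0,0,0],[0.505,0,0,80,0,0,0]],
])

```text
t: 13.98
ee_pos: [0.5243, 0.2273, 0.1773]
tcp_rot: [-0.0, 0.994, 0.111, 0.0]
contact_force: [0.1, 0.2, -0.7]
opening: 0.497
grip_force: 11.0
```

```bash
python3 look.py w6
python3 - <<'E'
from h import *
d=np.load("top0.npz");c=d["c"];z=c[...,2]
w=np.zeros(z.shape,bool);w[160:240,255:335]=1
r=cv2.minAreaRect((c[w&(z>.012)&(z<.03)][:,:2]*1000).astype(np.float32));print("tray",r)
E
```

```text
14.025 [0.5239 0.2271 0.1767] [[0.9753, 0.221, -0.0008], [0.221, -0.9753, -0.0004], [-0.0008, 0.0003, -1.0]] [-0.03  0.51 -0.31] 0.49763739888929115 10.980450510978699
tray ((526.4168090820312, -165.8689727783203), (191.7839813232422, 170.0821533203125), 70.09907531738281)
```

View pics/w6.png

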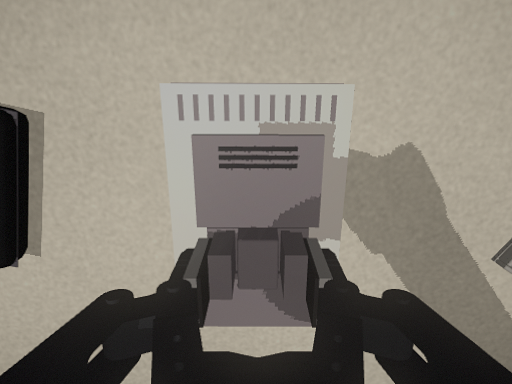

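The cover is held level and clear of the bay, with the plate evenly centred between the fingers. I'm carrying it to the tray.

Emit:
jog_arm([
  [[0.505,0,-10,0,0,0,0],[0.505,0,-35,0,0,0,0],[0.505,-1,-70,0,0,0,0],[0.505,-1,-105,0,0,0,0],[0.505,-2,-140,0,0,0,0],[0.505,-2,-175,0,0,0,0],[0.505,-2,-210,0,0,0,0],[0.505,-3,-245,0,0,0,0]],
])

```text
t: 15.02
ee_pos: [0.5206, -0.0196, 0.1764]
tcp_rot: [0.0, 0.994, 0.111, -0.001]
contact_force: [0.3, -0.4, -0.9]
opening: 0.497
grip_force: 11.0
```

Emit:
jog_arm([
  [[0.505,0,-35,0,0,0,0],[0.505,0,-70,0,0,0,0],[0.505,0,-105,0,0,0,0],[0.505,0,-130,-10,0,0,0],[0.505,0,-145,-30,0,0,0],[0.505,0,-149,-60,0,0,0],[0.505,0,-149,-90,0,0,0],[0.505,0,-149,-105,0,0,0]],
])

```text
t: 16.02
ee_pos: [0.5196, -0.167, 0.0701]
tcp_rot: [-0.0, 0.994, 0.111, -0.002]
contact_force: [-1.2, 0.4, -0.9]
opening: 0.499
grip_force: 11.0
```

Emit:
jog_arm([
  [[0.505,0,0,-8,0,0,0],[0.505,0,0,-14,0,0,0],[0.505,0,0,-18,0,0,0],[0.505,0,0,-18,0,0,0],[0.505,0,0,-18,0,0,0]],
])

```text
t: 16.65
ee_pos: [0.5217, -0.1667, 0.0545]
tcp_rot: [0.0, 0.994, 0.111, 0.0]
contact_force: [0.3, -0.1, -1.7]
opening: 0.496
grip_force: 11.0
```

```bash
python3 look.py w7
```

```text
16.7 [ 0.5217 -0.1667  0.0545] [[0.9753, 0.221, 0.0008], [0.221, -0.9753, -0.0002], [0.0007, 0.0004, -1.0]] [ 0.48  0.56 -0.73] 0.4984107851093904 10.980942249298096
tab tool-frame 886 [  4.8 -23.3 -35.5] [ -9.8 -33.4 -40.1] [ 11.7 -20.7 -28.8]
tab tool-frame 885 [  4.9  24.  -35.3] [ -9.9  21.4 -39.8] [ 11.6  34.1 -28.8]
```

View pics/w7.png

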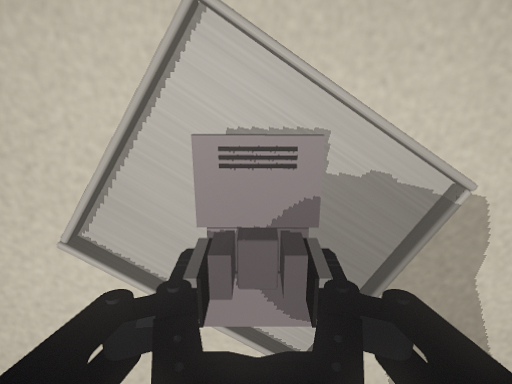

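The cover sits inside the tray walls (corners at (63,243), (200,0) and (475,187)). I'm lowering it, gently at the end.

Emit:
jog_arm([
  [[0.505,0,0,-8,0,0,0],[0.505,0,0,-16,0,0,0],[0.505,0,0,-22,0,0,0],[0.505,0,0,-25,0,0,0],[0.505,0,0,-26,0,0,0],[0.505,0,0,-27,0,0,0],[0.505,0,0,-27,0,0,0]],
])

```text
t: 17.58
ee_pos: [0.5214, -0.1667, 0.0272]
tcp_rot: [0.0, 0.994, 0.111, 0.0]
contact_force: [-0.5, -0.5, -1.5]
opening: 0.496
grip_force: 11.0
```

Emit:
jog_arm([
  [[0.505,0,0,-1,0,0,0],[0.505,0,0,-1,0,0,0]],
])

```text
t: 17.82
ee_pos: [0.5214, -0.1666, 0.0261]
tcp_rot: [0.0, 0.994, 0.111, 0.0]
contact_force: [0.7, 0.5, -0.9]
opening: 0.5
grip_force: 11.0
```

Emit:
jog_arm([
  [[0.505,0,0,-1,0,0,0],[0.505,0,0,-1,0,0,0]],
])

```text
t: 18.08
ee_pos: [0.5213, -0.1666, 0.0251]
tcp_rot: [-0.0, 0.994, 0.111, -0.0]
contact_force: [0.1, -0.7, -1.3]
opening: 0.496
grip_force: 11.0
```

Emit:
jog_arm([
  [[0.505,0,0,-0.8,0,0,0],[0.505,0,0,-0.8,0,0,0]],
])

```text
t: 18.32
ee_pos: [0.5214, -0.1666, 0.0249]
tcp_rot: [0.0, 0.994, 0.111, 0.0]
contact_force: [-1.0, 0.0, 4.9]
opening: 0.502
grip_force: 11.4
```

Emit:
jog_arm([
  [[0.505,0,0,-0.6,0,0,0],[0.505,0,0,-0.6,0,0,0]],
])

```text
t: 18.58
ee_pos: [0.5214, -0.1667, 0.0248]
tcp_rot: [0.0, 0.994, 0.111, 0.0]
contact_force: [-2.5, 0.4, 9.9]
opening: 0.497
grip_force: 11.8
```

Emit:
jog_arm([
  [[0.505,0,0,0.8,0,0,0],[0.47,0,0,0.6,0,0,0],[0.43,0,0,0.4,0,0,0],[0.39,0,0,0.4,0,0,0],[0.34,0,0,0.4,0,0,0],[0.25,0,0,0.4,0,0,0],[0.15,0,0,0.4,0,0,0],[0.1,0,0,0.4,0,0,0]],
])

```text
t: 19.58
ee_pos: [0.5214, -0.1666, 0.0241]
tcp_rot: [0.0, 0.994, 0.111, 0.0]
contact_force: [-0.5, 0.2, -0.1]
opening: 0.902
grip_force: 0.0
```

Emit:
jog_arm([
  [[0.05,0,0,5,0,0,0],[0,0,0,15,0,0,0],[0,0,0,35,0,0,0],[0,0,0,65,0,0,0],[0,0,0,95,0,0,0],[0,0,0,125,0,0,0],[0,0,0,140,0,0,0],[0,0,0,140,0,0,0]],
])

```text
t: 20.58
ee_pos: [0.522, -0.1668, 0.1653]
tcp_rot: [0.001, 0.994, 0.111, 0.001]
contact_force: [-1.0, 0.7, -0.3]
opening: 0.999
grip_force: 0.0
```

```bash
python3 look.py w8
python3 - <<'E'
from h import *
d=np.load("w8.npz");c=d["c"];f=d["f"];z=c[...,2]
C=np.array([.5264,-.1659]);a=np.deg2rad(-19.9);p=(c[...,:2]-C)@np.array([[np.cos(a),-np.sin(a)],[np.sin(a),np.cos(a)]])
near=(np.abs(p)<.08).all(-1)&(np.hypot(c[...,0]-.526,c[...,1]+.166)<.075)
for n,lo,hi in(("plate",.018,.029),("tabs",.042,.055)):
    m=near&(z>lo)&(z<hi); q=c[m]; print(n,m.sum(),cv2.minAreaRect((q[:,:2]*1000).astype(np.float32)))
    A=np.c_[q[:,:2]-q[:,:2].mean(0),np.ones(len(q))]; print("plane",np.linalg.lstsq(A,q[:,2],rcond=None)[0].round(4), "tray xy",p[m].mean(0).round(4))
E
```

```text
20.625 [ 0.5212 -0.1667  0.1642] [[0.9753, 0.2209, 0.0002], [0.2209, -0.9753, -0.0002], [0.0001, 0.0002, -1.0]] [-0.26 -0.02 -1.16] 1.0027957457367613 0.0
plate 5589 ((527.929931640625, -165.5288543701172), (103.70852661132812, 60.153717041015625), 12.831249237060547)
plane [0.0024 0.0007 0.0224] tray xy [0.0066 0.0043]
tabs 626 ((522.20458984375, -166.69778442382812), (22.1216983795166, 51.965087890625), 12.645096778869629)
plane [-0.0278 -0.0079  0.0462] tray xy [-0.0033 -0.0018]
```

View pics/w8.png

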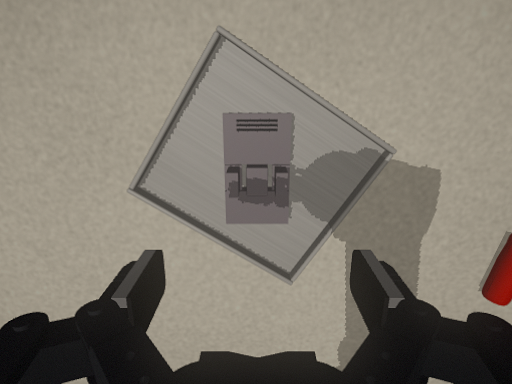

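The cover stands upright and level in the middle of the tray: plate at (223..294, 112..223), top at 22–23 mm, tilt under 0.003 rad. The gripper is clear of it.

```bash
python3 -c "
from plant import r
print(r.sign_off())"
```

```text
the job is handed in; nothing more can be done
None
```

The cover is off the meter and stands level, right way up and released near the middle of the parts tray; the job is handed in after about 21 s of robot time, with no verdict returned.

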